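# Break the lid stay and shut the lens case

## Robot

A 6-joint arm with a two-finger parallel gripper is mounted at the origin on a cart in front of the work surface, level with it; the furniture and walls round the work are solid. World frame = base frame: x ahead of the robot, y to its left, z up, the work surface at z = 0. Lengths are in m, angles in rad, forces in N, time in s.
With the tool pointing down it reaches from about 0.375 to 0.9 m from the base axis. Payload 3.1 kg.
Tool frame: the origin (TCP) lies midway between the tips of the shut fingers; the grasp point (between the pads) lies 19 mm behind it; z points along the fingers, y is the line along which they close (so a half turn about z gives the same grasp; the last joint's range is limited). The gripper opens to 87 mm and grips with 3 to 60 N. Pads are 19 mm wide; open, the fingers measure 117 mm over their backs; the gripper's body (75 mm by 190 mm) begins 51 mm behind the grasp point.
Start: joints at [1.081, 0.527, 1.433, -0, 1.181, -0.178], TCP at [0.191, 0.595, 0.223] pointing down, gripper open.
Joint ranges: [-3.08, 3.08], [-0.75, 2.2], [0.22, 2.44], [-1.43, 4.57], [0, 2.65], [-2.85, 2.85]. Speed limits (rad/s): [2.79, 2.79, 3.14, 3.14, 3.14, 3.14].

## Interface

Orientations are given as a unit quaternion [x, y, z, w].
In Python, from rig import get_obs, cams, job gives the robot as it stands.
- The arm moves only by the tool servo_tool, never from a script. Its argument "moves" is text: rows parted by semicolons, each of 5 numbers parted by spaces: the shift along the tool's x, y, z in m, then the turn about the tool's z in degrees, then the finger opening in m, from 0 to 0.087. In form: dx dy dz spin claw; .... A call has 1 to 10 rows; each row is the pose to reach, as a shift and turn from the pose commanded when the call began, along the tool's axes at that moment; what a row does not reach only later rows make up. A row lasts 1/12 s, in which the tool goes at most 41.7 mm and 7.16 degrees, less where a joint would pass 70% of its speed; a pose out of reach is approached as far as the arm can. A call with a gripper value outside its range is refused whole. The fingers move at their own pace and stop on an object; "grip_force" is the grip in N (left out, the last holds). Time passes only in rows, so rows that repeat a pose let the fingers close. It gives the time, the measured TCP pose, the force, the opening and the grip force at its end, in the units of the state.
- get_obs(): the state, without advancing time (a new reading comes with each control period).
- cams.camera(name): name is "scene" or "top" or "wrist"; returns the picture (384x512x3 uint8, blue, green, red); there is no depth.
- cams.camera_model(name): a dict with "fx", "fy", "cx", "cy" (pixels), "dist" ([k1, k2, p1, p2, k3] as OpenCV has them; the pictures are not rectified), "R" (3x3) and "t" (3): a world point X has camera coordinates R X + t. Camera axes: x right, y down, z forward; pixel columns grow to the right and rows downward; lengths in m; the calibration is good to about 2 mm. A picture is of the moment at which its call begins: read the wrist's pose just before it. camera_model takes no time and is no camera call; for the wrist camera it gives the pose at the moment of the call.
- job.hand_in(): hands the job in; it is judged then, once.
The state is a dict: "time": time; "q": joint angles; "joint_velocities": joint speeds; "joint_torque": joint torques, N m; "position": TCP position; "tool_rot": TCP orientation; "ft_force": force on the tool from outside, world axes, zero at the start; "moment": the same for the moment, N m; "grip_width": finger opening in m; "grip_force": force on a finger pad.
Only numpy, scipy, OpenCV 4.12 (cv2) and the standard library are available. Lean on these libraries where they do the work, as an engineer would, in place of code of your own. Each camera call takes 0.05 s, during which the arm holds its last target. There are 200 camera calls.

## Task

Shut the larger of the two open cases, the one that holds the trial lenses. Its lid is propped by a folding metal stay that is locked: first break the stay by pressing its knuckle down and back towards the lid's hinge while the lid still stands up, then lower the lid gently until it is fully shut. Leave the smaller case standing open.

Things in the scene. Friction and masses are not known exactly. Their poses are not given: they have to be found in the camera images.
- lens_case: The larger case: grey plastic, 150 mm deep (x), 190 wide (y), 60 high to its rim, fixed to the desk. Origin: centre of its underside; x points from its front to its hinge side, y left. Six trial lenses lie in it. Its lid, hinged along the far rim, leans 4 degrees forward of upright. A locked two-link steel stay inside its left wall props the lid.
- lens_stay_pad (a point): Pressing point: middle of the top of the steel pad (36 x 20 x 4 mm) at the stay's knuckle; 48 mm over the rim, 74 mm in front of the hinge axis, sloping up 38 deg towards the lid. Site axes start as the case's. Pressed (1 to 4 N) it moves along case (0.7, 0, -0.7); 12 to 18 mm is enough. The lid, 65 mm behind, rises 104 mm above it: keep the gripper's broad side parallel to the lid, the tool upright or leaning back.
- lens_stay (a joint): Knuckle of the larger case's stay: 0 rad locked (against its stop, 0.15 rad past straight), 0.15 dead straight, growing as it folds; broken above 0.35; largest when the lid is shut.
- lens_lid_back (a point): Point on the outer (back) face of the larger case's lid, midway across, 27 mm from its free edge. The lid is 152 mm long, 190 wide, 14 deep. Site z is the lid's outward normal, x points along the lid to the hinge. The hinge axis, along y, lies 125 mm along +x and 14 mm along -z of the point.
- lens_lid (a joint): Lid of the larger case: 0 rad as it stands open, growing as it closes, 1.50 rad fully shut. It cannot close while the stay is locked. The hinge is stiff: with the stay broken the lid stays where it is left, and 0.5 to 3 N on its back near the free edge moves it.
- tool_lid (a joint): Lid of the smaller grey case (112 x 140 x 46 mm, holding a carton and a battery, 0.2 to 0.4 m left or right of the larger one), open on a stay of the same kind: 0 rad as it stands, growing as it closes, 1.50 shut. The open lid reaches 160 mm above the desk.

How it is judged:
On the way:
1. the stay of the larger case is broken at its knuckle while its lid still stands up (value of joint lens_stay above 0.35 rad and value of joint lens_lid below 0.6 rad), for 0.1 s.
At the end, for the whole second after the job is handed in: The larger case's lid is shut to within 0.07 rad (10 mm at its free edge) and at rest; the smaller case's lid stands open within 0.15 rad of where it stood (value of joint lens_lid above 1.43 rad and velocity of joint lens_lid below 0.05 rad/s and value of joint tool_lid below 0.15 rad); the robot touches nothing.
It fails at once if the larger case's lid swings shut faster than 1.8 rad/s (0.27 m/s at its edge) (velocity of joint lens_lid above 1.8 rad/s).
It fails at once if the smaller case's lid is moved by more than 0.15 rad (value of joint tool_lid above 0.15 rad).
It also fails if it takes over 45 s, if anything falls off the work surface, if the arm or the gripper's body presses on something with over 40 N, if the wrist force passes 120 N, or if a joint passes its speed limit or range.

## Working session

There is one attempt and no reset: what is moved stays moved. The work goes in short steps, Python scripts to look and compute and a tool call to move; the robot and the scene stay as the last step left them, time stands still between calls to the robot, and variables do not carry over. Pictures are saved under pics/ and viewed, at most 10 in all, crops included, and the job is handed in when it is done.

Besides the shell and the picture viewer there is one more tool, called after "Emit:" by a JSON object that holds its "method" and its "body", one argument or row to a line. servo_tool: Moves the arm, as the interface text tells. Its arguments: {"type":"object","properties":{"moves":{"type":"string"},"grip_force":{"type":"number"}},"required":["moves"]}

```bash
mkdir -p pics; ls; python3 - <<'E'
from rig import get_obs,cams
import cv2,numpy as np
o=get_obs();print(o['time'],o['position'],o['tool_rot'])
a=cams.camera('scene');b=cams.camera('top')
cv2.imwrite('pics/s0.png',a);cv2.imwrite('pics/t0.png',b)
for n in('scene','top'):
  m=cams.camera_model(n);print(n,m)
E
```

```text
pics
0.0 [0.19076527 0.59439716 0.22155443] [ 1.54773931e-01  9.87949297e-01 -1.04622121e-03 -3.50154886e-04]
scene {'fx': 465.50257252641757, 'fy': 465.50257252641757, 'cx': 253.16389052317555, 'cy': 189.8630663319982, 'dist': array([-0.17956118,  0.        ,  0.        ,  0.        ,  0.        ]), 'R': array([[-0.89028356, -0.45482235,  0.02306109],
       [-0.28022947,  0.507207  , -0.81499233],
       [ 0.35897998, -0.73203667, -0.57901268]]), 't': array([0.58861965, 0.22883056, 0.80651958])}
top {'fx': 433.66669014200625, 'fy': 433.66669014200625, 'cx': 260.61101582160796, 'cy': 188.9630318401541, 'dist': array([-0.16169506,  0.        ,  0.        ,  0.        ,  0.        ]), 'R': array([[ 0.20306243, -0.97915125,  0.00533709],
       [-0.95559553, -0.19936016, -0.21700857],
       [ 0.21354821,  0.03896619, -0.97615511]]), 't': array([0.00909224, 0.66019878, 0.90092394])}
```

View pics/s0.png

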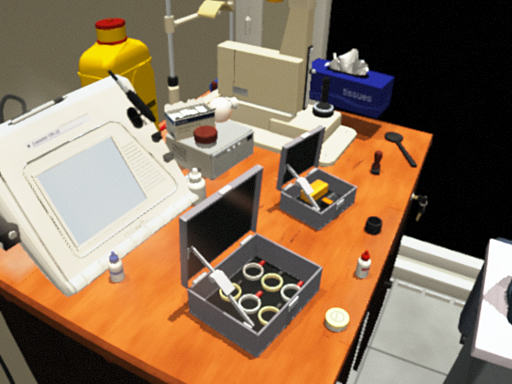

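View pics/t0.png

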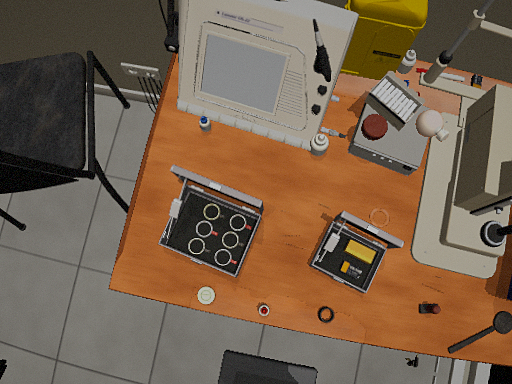

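The top view shows the larger case at about (210,225), with its pad near (176,208). In the scene view it is at about (250,280), with its stay at (220,280). I'll zoom in on both.

```bash
python3 - <<'E'
import cv2,numpy as np
a=cv2.imread('pics/t0.png')[155:285,150:275];b=cv2.imread('pics/s0.png')[160:360,170:335]
a=cv2.resize(a,None,fx=4,fy=4,interpolation=cv2.INTER_CUBIC);b=cv2.resize(b,None,fx=2.6,fy=2.6,interpolation=cv2.INTER_CUBIC)[:520]
a=np.clip(a*1.5,0,255).astype('uint8')[:400*2];print(a.shape,b.shape)
c=np.zeros((520,a.shape[1]+b.shape[1],3),'uint8')[:, :]
c[:,:a.shape[1]]=a;c[:b.shape[0],a.shape[1]:]=b
c=c[:,:930];c=cv2.resize(c,None,fx=800/c.shape[1],fy=800/c.shape[1],interpolation=cv2.INTER_AREA);print(c.shape);cv2.imwrite('pics/z0.png',c)
E
```

```text
(520, 500, 3) (520, 429, 3)
(448, 800, 3)
```

View pics/z0.png

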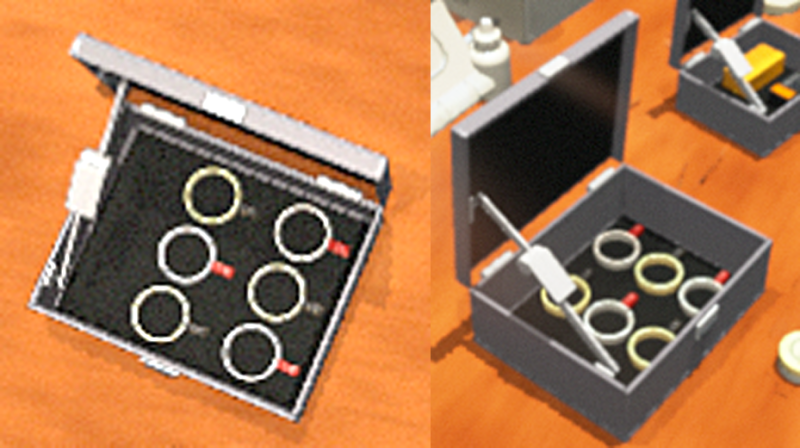

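```bash
cat > h.py <<'E'
import numpy as np,cv2
def ray(m,uv):
    K=np.array([[m['fx'],0,m['cx']],[0,m['fy'],m['cy']],[0,0,1]])
    p=cv2.undistortPoints(np.array([[uv]],float),K,m['dist'])[0,0]
    R=np.array(m['R']);return -R.T@m['t'],R.T@np.array([p[0],p[1],1])
def plane(m,uv,z):
    c,d=ray(m,uv);return c+d*(z-c[2])/d[2]
def tri(m1,u1,m2,u2):
    c1,d1=ray(m1,u1);c2,d2=ray(m2,u2)
    s=np.linalg.lstsq(np.c_[d1,-d2],c2-c1,rcond=None)[0]
    a,b=c1+s[0]*d1,c2+s[1]*d2;return (a+b)/2,np.linalg.norm(a-b)
E
python3 - <<'E'
from h import *;from rig import cams
np.set_printoptions(precision=4,suppress=True)
T=cams.camera_model('top');S=cams.camera_model('scene')
ft=lambda u,v:(150+u/3.444,155+v/3.444); fs=lambda u,v:(170+(u-430.6)/2.239,160+v/2.239)
P={'FL':((33,303),(628,390)),'FR':((297,416),(770,243)),'BR':((381,208),(625,165)),'pad':((87,185),(550,272)),'lidtopL':((82,36),(456,128)),'lidtopR':((388,158),(632,12))}
for k,(t,s) in P.items(): print(k,*tri(T,ft(*t),S,fs(*s)),plane(T,ft(*t),.06),plane(S,fs(*s),.06))
print('BL',plane(S,fs(470,290),.06))
E
```

```text
FL [0.4802 0.3403 0.0578] 0.00010158438297382699 [0.48   0.3398 0.06  ] [0.4795 0.3419 0.06  ]
FR [0.4456 0.1569 0.0535] 9.557185273059467e-05 [0.4455 0.1565 0.06  ] [0.444  0.1634 0.06  ]
BR [0.5879 0.1315 0.0578] 0.00042384446889224474 [0.5877 0.1315 0.06  ] [0.5866 0.1338 0.06  ]
pad [0.5563 0.3123 0.1101] 8.892870078299155e-05 [0.5629 0.3237 0.06  ] [0.5806 0.2716 0.06  ]
lidtopL [0.6253 0.313  0.2115] 0.0004734647184252804 [0.6608 0.3519 0.06  ] [0.7405 0.1612 0.06  ]
lidtopR [0.5902 0.1286 0.2104] 0.004447855662567713 [0.6212 0.1337 0.06  ] [ 0.6891 -0.0864  0.06  ]
BL [0.6235 0.3162 0.06  ]
```

Emit:
{"method": "servo_tool", "body": {
  "moves": "-0.038 -0.014 0 -2 0; -0.076 -0.028 0 -4 0; -0.114 -0.042 0 -6 0; -0.152 -0.056 0 -7.3 0; -0.19 -0.07 0 -7.3 0; -0.228 -0.084 0 -7.3 0; -0.266 -0.098 0 -7.3 0; -0.304 -0.112 0 -7.3 0; -0.342 -0.126 0 -7.3 0; -0.38 -0.14 0 -7.3 0",
  "grip_force": 20
}}

```text
time: 0.93
position: [0.5111, 0.3439, 0.2221]
tool_rot: [0.092, 0.996, -0.0, -0.0]
ft_force: [0.7, 0.7, -0.3]
grip_width: 0.0287
grip_force: 0.0
```

```bash
python3 - <<'E'
from h import *;from rig import cams,get_obs
import pickle
o=get_obs();W=cams.camera_model('wrist');a=cams.camera('wrist');print(o['position'],get_obs()['position'],W)
pickle.dump(W,open('w1.p','wb'))
cv2.imwrite('pics/w1.png',a)
E
```

```text
[0.51109544 0.34389851 0.22211762] [0.5189032  0.33900218 0.22231238] {'fx': 322.89787148286786, 'fy': 322.89787148286786, 'cx': 256.77105398220976, 'cy': 194.43318682848266, 'dist': array([0.02212555, 0.        , 0.        , 0.        , 0.        ]), 'R': array([[ 0.18219959,  0.98326085, -0.00118546],
       [ 0.94584154, -0.17493604,  0.27346144],
       [ 0.26867655, -0.05094582, -0.96188224]]), 't': array([-0.43060002, -0.4572246 ,  0.27055542])}
```

View pics/w1.png

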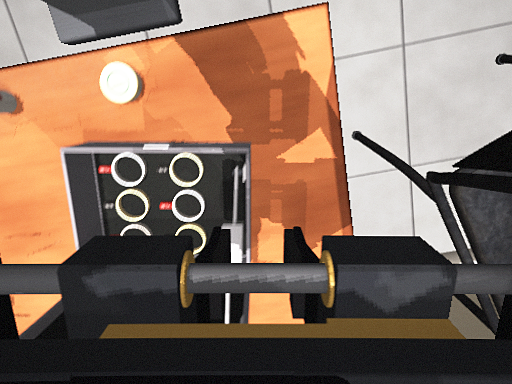

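The pad's projected position, (233,243), matches the pale pad visible at about (232,245), so the estimate holds. I'll move above it, slightly forward.

Emit:
{"method": "servo_tool", "body": {
  "moves": "-0.02 -0.01 0.01 0 0; -0.045 -0.0237 0.03 0 0; -0.045 -0.0237 0.05 0 0; -0.045 -0.0237 0.07 0 0; -0.045 -0.0237 0.08 0 0; -0.045 -0.0237 0.085 0 0; -0.045 -0.0237 0.085 0 0; -0.045 -0.0237 0.085 0 0"
}}

```text
time: 1.65
position: [0.5501, 0.3146, 0.1381]
tool_rot: [0.091, 0.996, 0.0, 0.0]
ft_force: [0.0, -0.3, -0.3]
grip_width: 0.0004
grip_force: 0.0
```

Emit:
{"method": "servo_tool", "body": {
  "moves": "0 0 0.006 0 0; 0 0 0.012 0 0; 0 0 0.017 0 0; 0 0 0.021 0 0; 0 0 0.023 0 0; 0 0 0.023 0 0; 0 0 0.023 0 0"
}}

```text
time: 2.23
position: [0.5499, 0.3141, 0.1145]
tool_rot: [0.092, 0.996, -0.0, -0.0]
ft_force: [0.3, -0.2, 0.3]
grip_width: 0.0003
grip_force: 0.1
```

Near contact. Now I'll press diagonally, down and back (tool -x, +z).

Emit:
{"method": "servo_tool", "body": {
  "moves": "-0.002 0 0.002 0 0; -0.004 0 0.004 0 0; -0.006 0 0.006 0 0; -0.008 0 0.008 0 0; -0.008 0 0.008 0 0; -0.008 0 0.008 0 0"
}}

```text
time: 2.73
position: [0.5578, 0.3124, 0.1062]
tool_rot: [0.092, 0.996, -0.0, -0.0]
ft_force: [-0.8, -0.9, 0.8]
grip_width: 0.0003
grip_force: 0.5
```

Emit:
{"method": "servo_tool", "body": {
  "moves": "-0.0015 0 0.0015 0 0; -0.003 0 0.003 0 0; -0.0045 0 0.0045 0 0; -0.006 0 0.006 0 0; -0.0075 0 0.0075 0 0; -0.009 0 0.009 0 0; -0.009 0 0.009 0 0; -0.009 0 0.009 0 0"
}}

```text
time: 3.4
position: [0.5639, 0.3114, 0.0988]
tool_rot: [0.093, 0.996, -0.0, -0.003]
ft_force: [-12.2, 0.3, 11.5]
grip_width: 0.0006
grip_force: 6.6
```

```bash
python3 - <<'E'
import cv2,numpy as np
from rig import cams
b=cams.camera('scene')[140:360,150:350];a=cams.camera('top')[140:290,140:290]
a=cv2.resize(a,(400,400),interpolation=cv2.INTER_CUBIC);b=cv2.resize(b,None,fx=2,fy=2,interpolation=cv2.INTER_CUBIC)[:400]
cv2.imwrite('pics/p2.png',np.hstack([a,b]))
E
```

```text
(no output)
```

View pics/p2.png

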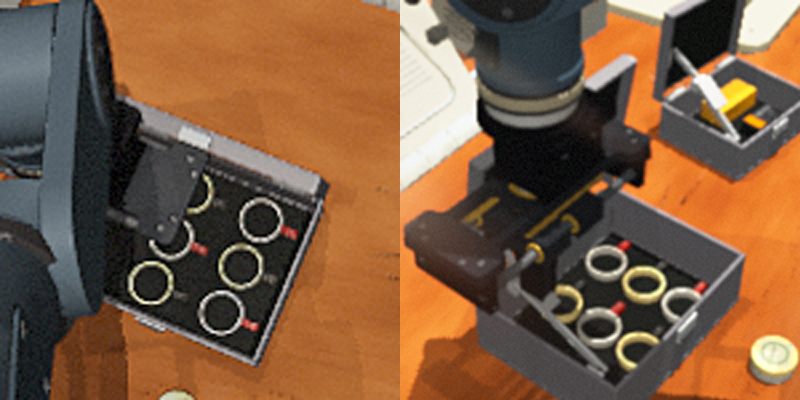

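Contact force has risen to 12 N along the pad normal. The lid's edge seems to have come forward by about 6 px in the top view, so the body may be wedged against it. I'll back off and measure.

Emit:
{"method": "servo_tool", "body": {
  "moves": "0.003 0 -0.003 0 0; 0.007 0 -0.007 0 0; 0.014 0 -0.016 0 0; 0.024 0 -0.03 0 0; 0.036 0 -0.06 0 0; 0.05 0 -0.09 0 0; 0.065 0 -0.12 0 0; 0.09 0 -0.14 0 0; 0.12 0 -0.14 0 0; 0.12 0 -0.14 0 0"
}}

```text
time: 4.33
position: [0.4445, 0.3335, 0.2397]
tool_rot: [0.09, 0.996, 0.001, -0.0]
ft_force: [-0.8, -0.7, -0.6]
grip_width: 0.0005
grip_force: 0.0
```

```bash
python3 - <<'E'
import cv2,numpy as np
from rig import cams
A=cams.camera('top');B=cams.camera('scene');cv2.imwrite('pics/t3.png',A);cv2.imwrite('pics/s3.png',B)
a=A[155:285,150:275];b=B[160:360,170:335]
a=cv2.resize(a,None,fx=4,fy=4,interpolation=cv2.INTER_CUBIC);b=cv2.resize(b,None,fx=2.6,fy=2.6,interpolation=cv2.INTER_CUBIC)[:520]
a=np.clip(a*1.5,0,255).astype('uint8')
c=np.hstack([a,b])
c=cv2.resize(c,(800,448),interpolation=cv2.INTER_AREA);cv2.imwrite('pics/z3.png',c)
E
```

```text
(no output)
```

View pics/z3.png

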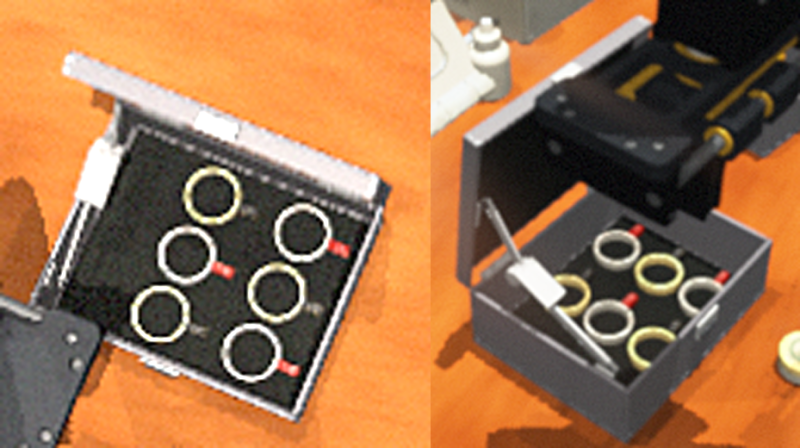

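The stay is visibly bent, with the pad at crop (98,173) / (537,283). The lid has come forward a little. I'll check the numbers.

```bash
python3 - <<'E'
from h import *;from rig import cams,get_obs
np.set_printoptions(precision=4,suppress=True)
T=cams.camera_model('top');S=cams.camera_model('scene')
ft=lambda u,v:(150+u/3.444,155+v/3.444); fs=lambda u,v:(170+(u-430.6)/2.239,160+v/2.239)
for k,(t,s) in {'pad':((98,173),(537,283)),'lidL':((68,57),(466,137)),'lidattach':((118,103),(486,204)),'foot':((55,300),(612,368))}.items():
  p,e=tri(T,ft(*t),S,fs(*s)); c=p-[.629,.299,.06]; print(k,p,e,'case x,y,z rel hinge',c[0]*.983-c[1]*.182,c[0]*.182+c[1]*.983,c[2])
print(get_obs()['position'],get_obs()['time'])
E
```

```text
pad [0.5677 0.3114 0.0922] 5.418733688315824e-05 case x,y,z rel hinge -0.06248912873094577 0.0009942109330366225 0.032161502579005796
lidL [0.6127 0.3181 0.2122] 0.00177247847974671 case x,y,z rel hinge -0.0195365731198587 0.01585168286105418 0.15216266584795354
lidattach [0.6094 0.301  0.1396] 0.00795096672759196 case x,y,z rel hinge -0.019623771796538965 -0.0016493379183604943 0.07963703187856527
foot [0.4914 0.3284 0.0593] 0.013293635926184218 case x,y,z rel hinge -0.14063449838727607 0.0038348529564986196 -0.000657772261317302
[0.4486 0.3331 0.2386] 4.4333
```

The stay is broken: pad moved about 21 mm, fold about 0.59 rad, lid about 0.09 rad. Next I'll check the clutter behind the lid.

```bash
python3 - <<'E'
from h import *;from rig import cams,get_obs
np.set_printoptions(precision=3,suppress=True)
T=cams.camera_model('top');S=cams.camera_model('scene')
for k,(t,s) in {'tabFL':((180,105),(72,290)),'tabFR':((312,150),(192,200)),'tabBR':((357,12),(110,78)),'tabBL':((180,0),(0,125)),'bottleTop':((319,140),(194,174)),'smallLidTopL':((340,213),(281,158)),'smallLidTopR':((402,243),(321,128))}.items():
  print(k,*tri(T,t,S,s))
o=get_obs()
R=cv2.Rodrigues(np.zeros(3))[0]
from scipy.spatial.transform import Rotation as Ro
R=Ro.from_quat(o['tool_rot']).as_matrix()
ex=np.array([.983,-.182,0]);H=np.array([.6142,.2189,.06])
tgt=H+ex*.04;tgt[2]=.25
print(o['position'],R, R.T@(tgt-o['position']))
for f in np.arange(.1,1.6,.1):
  r=.115; x=-r*np.sin(f)+.014*np.cos(f)+.0095; z=r*np.cos(f)+.014*np.sin(f)+.06; print(round(f,2),round(x,4),round(z,4))
E
```

```text
tabFL [0.829 0.389 0.015] 0.0034551970101855127
tabFR [0.787 0.045 0.007] 0.013310118974983576
tabBR [1.021 0.016 0.248] 0.0011067661750179094
tabBL [0.931 0.365 0.313] 0.006407828374516998
bottleTop [0.788 0.036 0.074] 0.005448215775873733
smallLidTopL [ 0.615 -0.032  0.131] 0.00028723755605807234
smallLidTopR [ 0.576 -0.166  0.151] 0.0017081297633921692
[0.449 0.333 0.239] [[-0.984  0.181  0.003]
 [ 0.181  0.984  0.001]
 [-0.003  0.001 -1.   ]] [-0.224 -0.082 -0.011]
0.1 0.0119 0.1758
0.2 0.0004 0.1755
0.3 -0.0111 0.174
0.4 -0.0224 0.1714
0.5 -0.0333 0.1676
0.6 -0.0439 0.1628
0.7 -0.0539 0.157
0.8 -0.0632 0.1502
0.9 -0.0719 0.1425
1.0 -0.0797 0.1339
1.1 -0.0866 0.1246
1.2 -0.0926 0.1147
1.3 -0.0976 0.1043
1.4 -0.1014 0.0933
1.5 -0.1042 0.0821
```

Emit:
{"method": "servo_tool", "body": {
  "moves": "-0.02 -0.01 -0.012 0 0; -0.05 -0.02 -0.022 0 0; -0.085 -0.032 -0.022 0 0; -0.12 -0.044 -0.022 0 0; -0.155 -0.057 -0.022 0 0; -0.19 -0.07 -0.022 0 0; -0.215 -0.078 -0.022 0 0; -0.224 -0.082 -0.022 0 0; -0.224 -0.082 -0.022 0 0; -0.224 -0.082 -0.022 0 0"
}}

```text
time: 5.27
position: [0.6538, 0.2109, 0.2585]
tool_rot: [0.092, 0.996, 0.0, -0.001]
ft_force: [0.6, -0.2, -0.0]
grip_width: 0.0003
grip_force: 0.0
```

Emit:
{"method": "servo_tool", "body": {
  "moves": "0 0 0.025 0 0; 0 0 0.055 0 0; 0 0 0.083 0 0; 0 0 0.083 0 0; 0.012 0 0.083 0 0; 0.022 0 0.083 0 0; 0.028 0 0.083 0 0; 0.028 0 0.083 0 0; 0.028 0 0.083 0 0"
}}

```text
time: 6.02
position: [0.6266, 0.2171, 0.1781]
tool_rot: [0.091, 0.996, 0.0, 0.001]
ft_force: [0.2, 0.0, -0.8]
grip_width: 0.0008
grip_force: 0.0
```

Emit:
{"method": "servo_tool", "body": {
  "moves": "0.0058 0 0 0 0; 0.0115 0 0.0003 0 0; 0.0172 0 0.001 0 0; 0.023 0 0.0018 0 0; 0.0287 0 0.003 0 0; 0.0343 0 0.0044 0 0; 0.0398 0 0.0062 0 0; 0.0452 0 0.0082 0 0; 0.0506 0 0.0105 0 0; 0.0558 0 0.013 0 0"
}}

```text
time: 6.85
position: [0.5705, 0.2269, 0.1632]
tool_rot: [0.092, 0.996, 0.0, -0.001]
ft_force: [0.8, 1.0, 3.7]
grip_width: 0.0002
grip_force: 1.6
```

Emit:
{"method": "servo_tool", "body": {
  "moves": "0.0051 0 0.0028 0 0; 0.01 0 0.0058 0 0; 0.0147 0 0.0091 0 0; 0.0193 0 0.0126 0 0; 0.0237 0 0.0164 0 0; 0.028 0 0.0203 0 0; 0.032 0 0.0245 0 0; 0.0358 0 0.0289 0 0; 0.0394 0 0.0335 0 0; 0.0427 0 0.0382 0 0"
}}

```text
time: 7.68
position: [0.5288, 0.2344, 0.1247]
tool_rot: [0.092, 0.996, -0.0, -0.0]
ft_force: [-0.2, -0.2, 2.5]
grip_width: -0.0
grip_force: 1.1
```

Emit:
{"method": "servo_tool", "body": {
  "moves": "0.0031 0 0.0049 0 0; 0.006 0 0.0099 0 0; 0.0086 0 0.015 0 0; 0.011 0 0.0203 0 0; 0.013 0 0.0258 0 0; 0.0148 0 0.0313 0 0; 0.0163 0 0.0369 0 0; 0.0176 0 0.0425 0 0; 0.0184 0 0.047 0 0; 0.0184 0 0.05 0 0"
}}

```text
time: 8.52
position: [0.5111, 0.2377, 0.0745]
tool_rot: [0.092, 0.996, -0.0, -0.0]
ft_force: [-1.0, 1.2, 0.8]
grip_width: 0.0005
grip_force: 0.5
```

Keep going down gently until firm contact.

Emit:
{"method": "servo_tool", "body": {
  "moves": "0 0 0.001 0 0; 0 0 0.002 0 0; 0 0 0.003 0 0; 0 0 0.003 0 0"
}}

```text
time: 8.85
position: [0.5111, 0.2377, 0.0743]
tool_rot: [0.091, 0.996, -0.0, -0.0]
ft_force: [-4.7, -1.8, 15.9]
grip_width: 0.0003
grip_force: 7.8
```

The tool is against a firm stop at z = 0.074, so the lid is shut. I'll retract and look.

Emit:
{"method": "servo_tool", "body": {
  "moves": "0 0 -0.005 0 0; 0 0 -0.02 0 0; 0 0 -0.05 0 0; 0 0 -0.08 0 0; 0 0 -0.12 0 0; 0 0 -0.15 0 0; 0 0.02 -0.18 0 0; 0 0.05 -0.19 0 0; 0 0.05 -0.19 0 0; 0 0.05 -0.19 0 0"
}}

```text
time: 9.68
position: [0.5215, 0.288, 0.2632]
tool_rot: [0.091, 0.996, 0.0, 0.002]
ft_force: [-0.2, -0.4, 0.0]
grip_width: 0.0003
grip_force: 0.0
```

```bash
python3 - <<'E'
import cv2
from rig import cams
cv2.imwrite('pics/s5.png',cv2.resize(cams.camera('scene')[80:380,100:400],(600,600),interpolation=cv2.INTER_CUBIC))
E
```

```text
(no output)
```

View pics/s5.png

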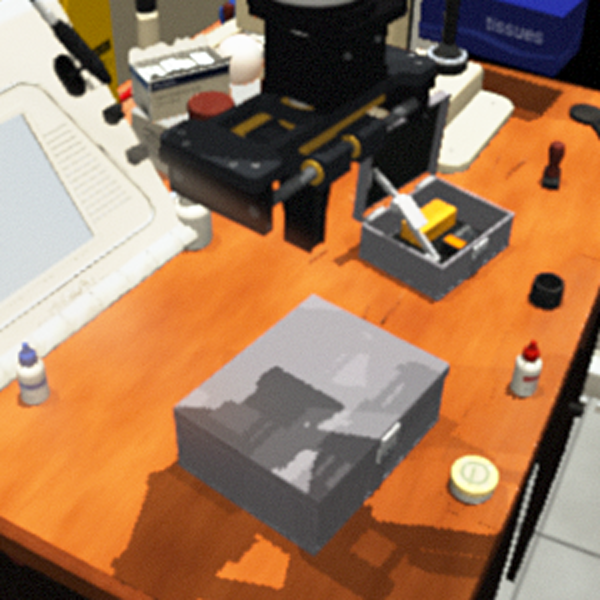

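The picture shows the larger case fully shut at about (310,420). The smaller case is still open at about (430,230), and the gripper is clear of both.

```bash
python3 -c "
from rig import job
print(job.hand_in())"
```

```text
the job is handed in; nothing more can be done
None
```

I broke the larger case's stay while its lid still stood up, then lowered the lid until it was fully shut; the smaller case still stands open, the arm is clear of everything, and the job is handed in (no verdict came back).

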